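Line up the amber medicine bottles by height

TASK

Line up the four amber medicine bottles by height on the white strip, one standing upright in the middle of each blue pad, with the tallest next to the red end block and getting shorter step by step towards the grey one. The bottles are glass: keep them upright and set each one down gently before letting go, without dropping or knocking any over.

Things in the scene. Friction and masses are not known exactly. Their poses are not given: they have to be found in the camera images.
- bottle_yellow_mid (a point): The shortest amber bottle: brown round body with a white label band and a yellow cap, 50 mm tall in all, 36 mm in diameter; the straight part to grip runs from the foot up to 31 mm. It stands upright and loose on the bench at the start. The point is on its axis half-way up, 25 mm above its foot; z points up out of the cap.
- bottle_green_mid (a point): The second shortest amber bottle: brown round body with a white label band and a green cap, 70 mm tall in all, 40 mm in diameter; the straight part to grip runs from the foot up to 43 mm. It stands upright and loose on the bench at the start. The point is on its axis half-way up, 35 mm above its foot; z points up out of the cap.
- bottle_white_mid (a point): The second tallest amber bottle: brown round body with a white label band and a white cap, 90 mm tall in all, 44 mm in diameter; the straight part to grip runs from the foot up to 56 mm. It stands upright and loose on the bench at the start. The point is on its axis half-way up, 45 mm above its foot; z points up out of the cap.
- bottle_black_mid (a point): The tallest amber bottle: brown round body with a white label band and a black cap, 110 mm tall in all, 48 mm in diameter; the straight part to grip runs from the foot up to 68 mm. It stands upright and loose on the bench at the start. The point is on its axis half-way up, 55 mm above its foot; z points up out of the cap.
- mark0: A blue round pad, 58 mm in diameter and 2 mm thick, fixed on the white strip; one of four alike in a straight row, 85 mm apart, named in order mark0, mark1, mark2, mark3 along the row, an end pad. Origin at the centre of its underside, 8 mm above the bench; its top is 10 mm above the bench. Its y axis runs along the row from mark0 towards mark3, its x axis across the row, z up.
- mark1: A blue round pad, 58 mm in diameter and 2 mm thick, fixed on the white strip; one of four alike in a straight row, 85 mm apart, named in order mark0, mark1, mark2, mark3 along the row, an inner pad. Origin at the centre of its underside, 8 mm above the bench; its top is 10 mm above the bench. Its y axis runs along the row from mark0 towards mark3, its x axis across the row, z up.
- mark2: A blue round pad, 58 mm in diameter and 2 mm thick, fixed on the white strip; one of four alike in a straight row, 85 mm apart, named in order mark0, mark1, mark2, mark3 along the row, an inner pad. Origin at the centre of its underside, 8 mm above the bench; its top is 10 mm above the bench. Its y axis runs along the row from mark0 towards mark3, its x axis across the row, z up.
- mark3: A blue round pad, 58 mm in diameter and 2 mm thick, fixed on the white strip; one of four alike in a straight row, 85 mm apart, named in order mark0, mark1, mark2, mark3 along the row, an end pad. Origin at the centre of its underside, 8 mm above the bench; its top is 10 mm above the bench. Its y axis runs along the row from mark0 towards mark3, its x axis across the row, z up.
- red_stop: Red block fixed on one end of the white strip (90 x 450 mm, 8 mm thick), 62 mm beyond the centre of the nearest end pad; which end it is on differs from start to start, and a grey block of the same size closes the other end. 70 mm across the row, 20 mm along it, 30 mm tall. Origin at the centre of its underside.

How it is judged:
At the end, for the whole second after the job is handed in: Each bottle stands upright (within 0.1 rad) on its own pad, its axis within 12 mm of the pad's centre, in order of height with the tallest on the pad next to the red block and the shortest on the pad next to the grey block; all released and at rest (((horizontal distance between red_stop and mark0 below 0.1 m and (horizontal distance between bottle_yellow_mid and mark3 below 0.012 m and horizontal distance between bottle_green_mid and mark2 below 0.012 m and horizontal distance between bottle_white_mid and mark1 below 0.012 m and horizontal distance between bottle_black_mid and mark0 below 0.012 m)) or (horizontal distance between red_stop and mark3 below 0.1 m and (horizontal distance between bottle_yellow_mid and mark0 below 0.012 m and horizontal distance between bottle_green_mid and mark1 below 0.012 m and horizontal distance between bottle_white_mid and mark2 below 0.012 m and horizontal distance between bottle_black_mid and mark3 below 0.012 m))) and angle between each of bottle_yellow_mid, bottle_green_mid, bottle_white_mid, bottle_black_mid's own z axis and vertical below 0.1 rad and height (world z) of bottle_yellow_mid between 0.03 and 0.04 m and linear speed of each of bottle_yellow, bottle_green, bottle_white, bottle_black below 0.02 m/s and angular speed of each of bottle_yellow, bottle_green, bottle_white, bottle_black below 0.2 rad/s and height (world z) of bottle_green_mid between 0.04 and 0.05 m and height (world z) of bottle_white_mid between 0.05 and 0.06 m and height (world z) of bottle_black_mid between 0.06 and 0.07 m); the robot touches nothing.
It fails at once if a bottle is tipped by more than 35 degrees (angle between any of bottle_yellow_mid, bottle_green_mid, bottle_white_mid, bottle_black_mid's own z axis and vertical above 0.61 rad).
It fails at once if a bottle is dropped: let go with its foot more than 30 mm above the bench (20 mm above the pads) ((height (world z) of bottle_yellow_mid above 0.055 m and contact force between bottle_yellow and the fingers below 0.1 N) or (height (world z) of bottle_green_mid above 0.065 m and contact force between bottle_green and the fingers below 0.1 N) or (height (world z) of bottle_white_mid above 0.075 m and contact force between bottle_white and the fingers below 0.1 N) or (height (world z) of bottle_black_mid above 0.085 m and contact force between bottle_black and the fingers below 0.1 N)).
It also fails if it takes over 120 s, if anything falls off the work surface, if the arm or the gripper's body presses on something with over 40 N, if the wrist force passes 120 N, or if a joint passes its speed limit or range.

ROBOT

A 6-joint arm with a two-finger parallel gripper is mounted at the origin on the work surface. World frame = base frame: x ahead of the robot, y to its left, z up, the work surface at z = 0. Lengths are in m, angles in rad, forces in N, time in s.
With the tool pointing down it reaches from about 0.375 to 0.9 m from the base axis. Payload 3.1 kg.
Tool frame: the origin (TCP) lies midway between the tips of the shut fingers; the grasp point (between the pads) lies 19 mm behind it; x points along the fingers, y is the direction in which the jaws open and shut, and the axes are right-handed (so a half turn about x gives the same grasp; the last joint's range is limited). The gripper opens to 87 mm and grips with 3 to 60 N. Pads are 19 mm wide; open, the fingers measure 117 mm over their backs; the gripper's body (75 mm by 190 mm) begins 51 mm behind the grasp point.
Start: joints at [-1.417, 0.527, 1.433, -0, 1.181, -0.178], TCP at [0.204, -0.591, 0.223] pointing down, gripper open.
Joint ranges: [-3.08, 3.08], [-0.75, 2.2], [0.22, 2.44], [-1.43, 4.57], [0, 2.65], [-2.85, 2.85]. Speed limits (rad/s): [2.79, 2.79, 3.14, 3.14, 3.14, 3.14].

INTERFACE

Orientations are given as a unit quaternion [x, y, z, w].
In Python, from rig import get_obs, imaging, robot gives the robot as it stands.
- The arm moves only by the shell command python3 -m inch 'ROWS' [FORCE]. ROWS is JSON, a list of rows, each a list of 3 entries, a list of its own where there are three numbers: the finger opening in mm, from 0 to 87, then the shift along the tool's x, y, z in mm, then the turn, a rotation vector about the tool's x, y, z in degrees. In form: [[grip, [dx, dy, dz], [wx, wy, wz]], ...]. A call has 1 to 12 rows; each row shifts and turns the pose as measured when the row begins, along the tool's axes as they then stand; what a row does not reach is not made up. A row lasts 1/8 s, in which the tool goes at most 62.5 mm and 10.7 degrees, less where a joint would pass 70% of its speed; a pose out of reach is approached as far as the arm can. A call with a gripper value outside its range is refused whole. The fingers move at their own pace and stop on an object; FORCE is the grip in N (left out, the last holds). Time passes only in rows, so rows that do not move let the fingers close. It gives the time, the measured TCP pose, the force and the opening at its end, in the units of the state.
- get_obs(): the state, without advancing time (a new reading comes with each control period).
- imaging.camera(name): name is "scene" or "top" or "wrist"; returns the picture (400x640x3 uint8, red, green, blue); there is no depth.
- imaging.camera_params(name): a dict with "camera_matrix" (3x3 intrinsics, pixels), "xyz" and "rotation" of the camera in the world. Camera axes: x right, y down, z forward; pixel columns grow to the right and rows downward; lengths in m; the calibration is good to about 2 mm. The wrist camera is an equidistant fisheye: a pixel r from the principal point sees the ray r / f radians off the axis. A picture is of the moment at which its call begins: read the wrist's pose just before it. camera_params takes no time and is no camera call; for the wrist camera it gives the pose at the moment of the call.
- robot.hand_in(): hands the job in, once; it reports no verdict.
Trained networks look in the newest picture that a camera, given by its name, has taken for a name from the list of things; names that differ only in an ending like _2 or _b are one class to them, and where a whole thing is asked for, a point or a joint stands for the part that bears it (a point fixed in the world has none). Each returns a list of dicts, best first, with "confidence" (0 to 1); they miss things now and then, are a little off and sometimes report something else, mostly with a low value. They report only what shows in the picture. A call takes as long as a camera call.
- imaging.cut_out(camera, target): "pixels" (400x640 bool, what is visible of it) and "box" ([centre column, centre row, width, height] in pixels, round what is visible of it).
- imaging.tip_of(camera, target): "pixel" ([column, row] in pixels: a listed point, or the origin of a listed thing).
The state is a dict: "time": time; "q": joint angles; "joint_velocities": joint speeds; "joint_torque": joint torques, N m; "position": TCP position; "tool_rot": TCP orientation; "ft_force": force on the tool from outside, world axes, zero at the start; "moment": the same for the moment, N m; "grip_width": finger opening in m.
Only numpy, scipy, OpenCV 4.12 (cv2) and the standard library are available. Lean on these libraries where they do the work, as an engineer would, in place of code of your own. Each camera call takes 0.05 s, during which the arm holds its last target. There are 200 camera calls.

## Working session

There is one attempt and no reset: what is moved stays moved. The work goes in short steps, Python scripts to look and compute and a shell command to move; the robot and the scene stay as the last step left them, time stands still between calls to the robot, and variables do not carry over. Pictures are saved under pics/ and viewed, about 12 in all and at most 16, crops included, and the job is handed in when it is done.

```bash
mkdir -p pics
cat > h.py <<'E'
import numpy as np, cv2
from rig import get_obs, imaging, robot
from scipy.spatial.transform import Rotation as R
def ray(cam,p,uv):
    K=np.array(p["camera_matrix"]); x=(uv[0]-K[0,2])/K[0,0]; y=(uv[1]-K[1,2])/K[1,1]
    if cam=="wrist":
        r=np.hypot(x,y); s=np.sin(r)/r if r>1e-9 else 1; d=np.array([x*s,y*s,np.cos(r)])
    else: d=np.array([x,y,1.])
    Rm=np.array(p["rotation"])
    if Rm.shape!=(3,3): Rm=R.from_quat(Rm).as_matrix()
    return np.array(p["xyz"]),Rm@d
def at(cam,p,uv,z):
    o,d=ray(cam,p,uv); return o+d*(z-o[2])/d[2]
def save(cam,name):
    im=imaging.camera(cam); cv2.imwrite("pics/"+name,im[:,:,::-1]); return im
H=dict(bottle_yellow_mid=.025,bottle_green_mid=.035,bottle_white_mid=.045,bottle_black_mid=.055,mark0=.008,mark1=.008,mark2=.008,mark3=.008,red_stop=.008)
E
python3 - <<'E'
from h import *
for c in("top","scene"):
    save(c,c+"0.png"); p=imaging.camera_params(c); print(c,p)
    for n,z in H.items():
        for d in imaging.tip_of(c,n)[:4]:
            if d["confidence"]>.3: print(n,round(d["confidence"],2),np.round(d["pixel"]),at(c,p,d["pixel"],z).round(4))
o=get_obs();print(o["time"],o["position"],R.from_quat(o["tool_rot"]).as_matrix().round(3))
E
```

```text
top {'camera_matrix': array([[481.94951179,   0.        , 315.3036765 ],
       [  0.        , 481.94951179, 199.55549505],
       [  0.        ,   0.        ,   1.        ]]), 'xyz': array([0.43973064, 0.02326762, 1.21575842]), 'rotation': array([-0.70240219,  0.70932846, -0.05128377,  0.02922814])}
bottle_yellow_mid 0.59 [271. 249.] [0.4557 0.0954 0.025 ]
bottle_green_mid 0.48 [189. 249.] [0.4575 0.2929 0.035 ]
bottle_white_mid 0.54 [421. 240.] [ 0.4732 -0.2707  0.045 ]
bottle_black_mid 0.54 [362. 260.] [ 0.4256 -0.1239  0.055 ]
mark0 0.96 [300. 174.] [0.6423 0.0238 0.008 ]
mark0 0.65 [268. 175.] [0.6421 0.1045 0.008 ]
mark0 0.59 [335. 174.] [ 0.643  -0.0666  0.008 ]
mark1 0.96 [300. 174.] [0.6423 0.0238 0.008 ]
mark1 0.65 [268. 175.] [0.6421 0.1045 0.008 ]
mark1 0.59 [335. 174.] [ 0.643  -0.0666  0.008 ]
mark2 0.96 [300. 174.] [0.6423 0.0238 0.008 ]
mark2 0.65 [268. 175.] [0.6421 0.1045 0.008 ]
mark2 0.59 [335. 174.] [ 0.643  -0.0666  0.008 ]
mark3 0.96 [300. 174.] [0.6423 0.0238 0.008 ]
mark3 0.65 [268. 175.] [0.6421 0.1045 0.008 ]
mark3 0.59 [335. 174.] [ 0.643  -0.0666  0.008 ]
[... 988 characters left out ...]
 0.0094 0.008 ]
mark1 0.68 [306. 274.] [ 0.6476 -0.15    0.008 ]
mark1 0.61 [331. 249.] [ 0.6426 -0.0609  0.008 ]
mark1 0.5 [375. 209.] [0.6404 0.1123 0.008 ]
mark2 0.76 [354. 234.] [0.6525 0.0094 0.008 ]
mark2 0.68 [306. 274.] [ 0.6476 -0.15    0.008 ]
mark2 0.61 [331. 249.] [ 0.6426 -0.0609  0.008 ]
mark2 0.5 [375. 209.] [0.6404 0.1123 0.008 ]
mark3 0.76 [354. 234.] [0.6525 0.0094 0.008 ]
mark3 0.68 [306. 274.] [ 0.6476 -0.15    0.008 ]
mark3 0.61 [331. 249.] [ 0.6426 -0.0609  0.008 ]
mark3 0.5 [375. 209.] [0.6404 0.1123 0.008 ]
red_stop 0.62 [386. 201.] [0.6439 0.1533 0.008 ]
1.0 [ 0.20420477 -0.59065359  0.22254524] [[ 0.     0.327 -0.945]
 [ 0.    -0.945 -0.327]
 [-1.    -0.    -0.   ]]
```

View pics/top0.png

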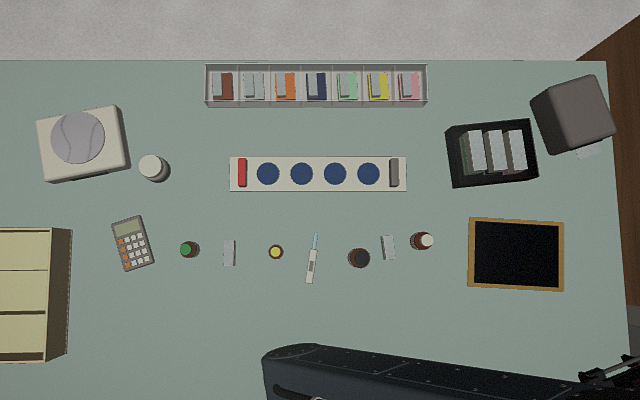

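Run:
```python
from h import *
im=cv2.imread("pics/top0.png"); p=imaging.camera_params("top")
hsv=cv2.cvtColor(im,cv2.COLOR_BGR2HSV)
m=cv2.inRange(hsv,(95,90,40),(130,255,255))
n,l,s,c=cv2.connectedComponentsWithStats(m)
for i in range(1,n):
    if s[i,4]>100: print("blue",s[i],c[i].round(1),at("top",p,c[i],.010).round(4))
m=cv2.inRange(hsv,(0,130,60),(8,255,255))|cv2.inRange(hsv,(172,130,60),(180,255,255))
n,l,s,c=cv2.connectedComponentsWithStats(m)
for i in range(1,n):
    if s[i,4]>60: print("red",s[i],c[i].round(1),at("top",p,c[i],.03).round(4))
imaging.camera("top")
for b in list(H)[:4]:
    for d in imaging.cut_out("top",b)[:2]: print(b,d["confidence"],np.round(d["box"],1))
```

```text
blue [257 163  22  22 377] [267.4 173.2] [0.6455 0.105  0.01  ]
blue [291 163  21  22 375] [301.1 173.3] [0.6448 0.0201 0.01  ]
blue [324 163  22  22 374] [334.4 173.2] [ 0.6444 -0.0646  0.01  ]
blue [357 163  22  22 371] [367.8 173.3] [ 0.6436 -0.1497  0.01  ]
red [238 158   8  28 222] [241.5 171.5] [0.6468 0.1678 0.03  ]
bottle_yellow_mid 0.65 [276.3 252.2  20.   13.3]
bottle_green_mid 0.85 [189.6 250.8  14.6  18. ]
bottle_green_mid 0.7 [268.6 174.4  20.1  19.2]
bottle_white_mid 0.53 [421.1 241.7  23.2  23.6]
bottle_black_mid 0.9 [360.4 258.6  21.8  19.9]
```

The top view shows the red block at the left end of the strip, at about (242,172), and the grey one at (394,172). The pads are at columns 267, 301, 334 and 368, row 173. So black goes to y=.105, white to .020, green to -.065 and yellow to -.150. I'll turn the jaws along world x and start with white.

```bash
python3 -m inch '[[87,[0,0,0],[-10.6,0,0]],[87,[0,0,0],[-10.6,0,0]],[87,[0,0,0],[-10.6,0,0]],[87,[0,0,0],[-10.6,0,0]],[87,[0,0,0],[-10.6,0,0]],[87,[0,0,0],[-10.6,0,0]],[87,[0,0,0],[-7,0,0]],[87,[0,38,-45],[0,0,0]],[87,[0,38,-45],[0,0,0]],[87,[0,38,-45],[0,0,0]],[87,[0,38,-45],[0,0,0]],[87,[0,38,-45],[0,0,0]]]' 12
cat >> h.py <<'E'
Z=dict(yellow=.05,green=.07,white=.09,black=.11)
def tool():
    o=get_obs(); m=R.from_quat(o["tool_rot"]).as_matrix()
    print("t",round(o["time"],2),"pos",np.round(o["position"],4),"yaw",np.degrees(np.arctan2(m[1,1],m[0,1])).round(2),"tilt",np.degrees(np.arccos(min(1,-m[2,0]))).round(2),"w",round(o["grip_width"],4),"f",np.round(o["ft_force"],1))
    return np.array(o["position"]),m
def to(x,y,z):
    t,m=tool(); print("move tool mm",(m.T@(np.array([x,y,z])-t)*1000).round(1))
E
python3 - <<'E'
from h import *
to(.473,-.271,.16)
E
```

```text
time: 2.75
position: [0.3935, -0.3625, 0.2223]
tool_rot: [0.497, 0.5, -0.499, 0.504]
ft_force: [0.4, -0.5, 0.2]
grip_width: 0.0868
t 2.75 pos [ 0.3935 -0.3625  0.2223] yaw 0.49 tilt 0.37 w 0.0868 f [ 0.4 -0.5  0.2]
move tool mm [ 62.   80.2 -91.2]
```

```bash
python3 -m inch '[[87,[0,40,-45],[0.5,0,0]],[87,[0,39,-45],[0,0,0]],[87,[0,0,0],[0,0,0]]]'
python3 - <<'E'
from h import *
to(.473,-.271,.16)
p=imaging.camera_params("wrist"); save("wrist","w0.png"); print(p)
for b in ("white","black"):
    for d in imaging.cut_out("wrist","bottle_%s_mid"%b)[:2]: print(b,d["confidence"],np.round(d["box"],1))
    for d in imaging.tip_of("wrist","bottle_%s_mid"%b)[:2]: print(b,d["confidence"],np.round(d["pixel"],1),at("wrist",p,d["pixel"],Z[b]/2).round(4))
E
```

```text
time: 3.12
position: [0.4766, -0.2658, 0.2227]
tool_rot: [0.498, 0.499, -0.499, 0.504]
ft_force: [-0.3, 0.3, -0.6]
grip_width: 0.0872
t 3.12 pos [ 0.4766 -0.2658  0.2227] yaw 0.31 tilt 0.47 w 0.0872 f [-0.3  0.3 -0.6]
move tool mm [62.7 -4.   4.7]
{'camera_matrix': array([[309.70691629,   0.        , 319.18445295],
       [  0.        , 309.70691629, 200.99653343],
       [  0.        ,   0.        ,   1.        ]]), 'xyz': array([ 0.47536186, -0.18935106,  0.38542295]), 'rotation': array([0.98994739, 0.00244596, 0.00248027, 0.14139319])}
white 0.82 [315.2 188.9  40.2  50.9]
white 0.56 [310.7 188.1] [ 0.4677 -0.2735  0.045 ]
black 0.82 [277.2  44.6  52.9  56.7]
black 0.79 [277.1  46.9] [ 0.432  -0.1169  0.055 ]
```

View pics/w0.png

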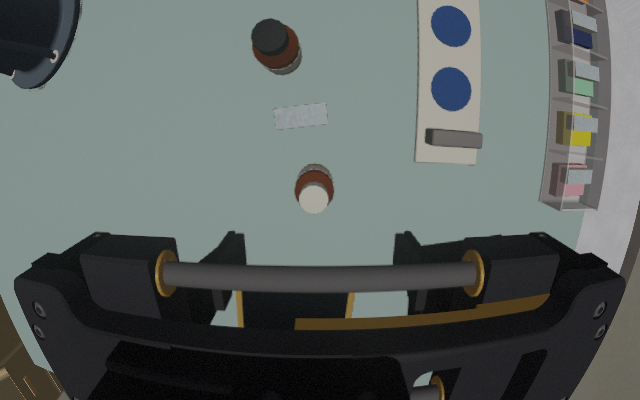

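The wrist view shows the white bottle's cap centre at about (314,198) and the black one's at (270,38). I'll check white's position from its cap at the known height.

Run:
```python
from h import *
p=imaging.camera_params("wrist")
im=cv2.imread("pics/w0.png"); hsv=cv2.cvtColor(im,cv2.COLOR_BGR2HSV)[150:230,280:350]
m=cv2.inRange(hsv,(0,0,140),(180,50,255)); n,l,s,c=cv2.connectedComponentsWithStats(m)
for i in range(1,n):
    if s[i,4]>40: print(s[i],c[i]+[280,150],at("wrist",p,c[i]+[280,150],.09).round(4))
print("black",at("wrist",p,(270,38),.11))
q=imaging.camera_params("top")
for n,uv in dict(white=(426,240.5),black=(361,257),yellow=(275.5,252.5),green=(188,249.5)).items(): print(n,at("top",q,uv,Z[n]).round(4))
```

```text
[   0    0   70   80 4636] [314.5        191.44736842] [ 0.4694 -0.2706  0.09  ]
black [ 0.43107441 -0.12486973  0.11      ]
white [ 0.4696 -0.2714  0.09  ]
black [ 0.4331 -0.115   0.11  ]
yellow [0.4459 0.0831 0.05  ]
green [0.4551 0.287  0.07  ]
```

```bash
python3 -m inch '[[87,[0,-7,7],[0,0,0]],[87,[50,0,0],[0,0,0]],[87,[40,0,0],[0,0,0]],[87,[0,0,0],[0,0,0]]]'
python3 - <<'E'
from h import *
to(.4695,-.273,.027)
p=imaging.camera_params("wrist"); im=save("wrist","w1.png")
for d in imaging.tip_of("wrist","bottle_white_mid")[:2]: print(d["confidence"],np.round(d["pixel"],1),at("wrist",p,d["pixel"],.045).round(4))
for d in imaging.cut_out("wrist","bottle_white_mid")[:1]:
    m=d["pixels"].astype(np.uint8); print(d["box"])
    w=m*(im.min(2)>90).astype(np.uint8); n,l,s,c=cv2.connectedComponentsWithStats(w)
    for i in range(1,n):
        if s[i,4]>40: print(s[i],c[i].round(1),at("wrist",p,c[i],.09).round(4))
E
```

```text
time: 3.88
position: [0.4642, -0.286, 0.1322]
tool_rot: [-0.502, -0.492, 0.504, -0.502]
ft_force: [-0.4, 0.0, 0.6]
grip_width: 0.087
t 3.88 pos [ 0.4642 -0.286   0.1322] yaw -0.68 tilt 0.77 w 0.087 f [-0.4  0.   0.6]
move tool mm [105.    4.5 -14.3]
0.59 [328.4 190.3] [ 0.4723 -0.2736  0.045 ]
```

```bash
python3 -m inch '[[87,[0,4,-13],[-0.7,0,0]],[87,[0,0,0],[0,0,0]]]'; python3 -c "
from h import *
to(.4705,-.273,.027);print(R.from_quat(get_obs()['tool_rot']).as_matrix().round(4))"
```

```text
time: 4.28
position: [0.4726, -0.2748, 0.1385]
tool_rot: [0.498, 0.491, -0.501, 0.51]
ft_force: [0.3, -0.7, 0.2]
grip_width: 0.087
t 4.28 pos [ 0.4726 -0.2748  0.1385] yaw 0.11 tilt 1.55 w 0.087 f [ 0.3 -0.7  0.2]
move tool mm [111.4  -4.   -4.2]
[[ 0.0169  0.9999  0.0016]
 [-0.0211  0.002  -0.9998]
 [-0.9996  0.0169  0.0212]]
```

```bash
cat >> h.py <<'E'
RD=np.array([[0,1,0],[0,0,-1],[-1,0,0.]])
def to(x,y,z):
    t,m=tool(); print("shift mm",(m.T@(np.array([x,y,z])-t)*1000).round(1),"turn deg",R.from_matrix(m.T@RD).as_rotvec(degrees=True).round(2),"| level shift",((RD.T@(np.array([x,y,z])-t))*1000).round(1))
E
python3 -m inch '[[87,[25,-2,0],[0,1.2,-1]],[87,[0,0,0],[0,0,0]]]'; python3 -c "
from h import *
to(.4705,-.273,.027)"
```

```text
time: 4.53
position: [0.4726, -0.2754, 0.1154]
tool_rot: [0.499, 0.5, -0.499, 0.502]
ft_force: [0.4, 0.5, 0.3]
grip_width: 0.0869
t 4.53 pos [ 0.4726 -0.2754  0.1154] yaw 0.23 tilt 0.24 w 0.0869 f [0.4 0.5 0.3]
shift mm [88.4 -2.3 -2.7] turn deg [ 0.23  0.19 -0.15] | level shift [88.4 -2.1 -2.4]
```

```bash
python3 -m inch '[[87,[30,-2,-2],[0.2,0.2,-0.2]],[87,[30,0,0],[0,0,0]],[87,[0,0,0],[0,0,0]]]'; python3 -c "
from h import *
to(.4705,-.273,.027)"
```

```text
time: 4.9
position: [0.4736, -0.2749, 0.0582]
tool_rot: [0.499, 0.498, -0.5, 0.503]
ft_force: [-0.2, 0.6, 1.0]
grip_width: 0.0874
t 4.9 pos [ 0.4736 -0.2749  0.0582] yaw 0.12 tilt 0.46 w 0.0874 f [-0.2  0.6  1. ]
shift mm [31.2 -3.3 -2.1] turn deg [ 0.12  0.33 -0.32] | level shift [31.2 -3.1 -1.9]
```

```bash
python3 -m inch '[[87,[28,-3,-2],[0,0.3,-0.3]],[87,[0,0,0],[0,0,0]]]' && python3 -m inch '[[60,[0,0,0],[0,0,0]],[50,[0,0,0],[0,0,0]],[36,[0,0,0],[0,0,0]],[36,[0,0,0],[0,0,0]],[36,[0,0,0],[0,0,0]],[36,[0,0,0],[0,0,0]]]' 15; python3 -c "
from h import *
to(.6448,.0201,.11)"
```

```text
time: 5.15
position: [0.4728, -0.2744, 0.0332]
tool_rot: [0.499, 0.498, -0.499, 0.503]
ft_force: [-0.1, 0.2, 0.3]
grip_width: 0.0868
time: 5.9
position: [0.4751, -0.2764, 0.0383]
tool_rot: [0.499, 0.496, -0.499, 0.506]
ft_force: [-1.0, -0.4, -0.1]
grip_width: 0.0434
t 5.9 pos [ 0.4751 -0.2764  0.0383] yaw 0.2 tilt 0.83 w 0.0434 f [-1.  -0.4 -0.1]
shift mm [ -72.9  171.5 -295.2] turn deg [ 0.2   0.58 -0.6 ] | level shift [ -71.7  169.7 -296.5]
```

```bash
python3 -m inch '[[56,[1,0,0],[0,0.1,-0.1]],[56,[1,0,0],[0,0.1,-0.1]],[56,[14,-2,-2],[0,0.6,-0.6]],[36,[1,0,0],[0,0.1,-0.1]],[36,[1,0,0],[0,0.1,-0.1]],[36,[1,0,0],[0,0.1,-0.1]],[36,[1,0,0],[0,0.1,-0.1]]]' 15; python3 -c "
from h import *
to(.6448,.0201,.11)"
```

```text
time: 6.78
position: [0.4739, -0.2746, 0.0187]
tool_rot: [0.5, 0.506, -0.499, 0.495]
ft_force: [-1.4, 0.5, 8.0]
grip_width: 0.0434
t 6.78 pos [ 0.4739 -0.2746  0.0187] yaw 0.18 tilt 0.9 w 0.0434 f [-1.4  0.5  8. ]
shift mm [ -89.7  170.9 -295.3] turn deg [ 0.17 -0.67  0.61] | level shift [ -91.3  170.9 -294.7]
```

```bash
python3 -m inch '[[36,[-15,0,0],[0,-0.6,0.6]],[36,[-30,0,0],[0,0,0]],[36,[-40,0,0],[0,0,0]],[36,[0,0,0],[0,0,0]]]' 20; python3 -c "
from h import *
to(.6448,.0201,.11)"
```

```text
time: 7.28
position: [0.4734, -0.2743, 0.107]
tool_rot: [0.499, 0.501, -0.499, 0.501]
ft_force: [0.2, 0.6, -1.6]
grip_width: 0.0435
t 7.28 pos [ 0.4734 -0.2743  0.107 ] yaw 0.18 tilt 0.04 w 0.0435 f [ 0.2  0.6 -1.6]
shift mm [  -2.8  172.3 -293.9] turn deg [ 0.18 -0.04 -0.01] | level shift [  -3.   171.4 -294.4]
```

```bash
python3 -m inch '[[36,[0,28,-20],[0.1,0,0]],[36,[0,29,-40],[0,0,0]],[36,[0,29,-50],[0,0,0]],[36,[0,29,-50],[0,0,0]],[36,[0,29,-50],[0,0,0]],[36,[0,28,-45],[0,0,0]],[36,[0,0,-25],[0,0,0]],[36,[0,0,0],[0,0,0]]]'
python3 - <<'E'
from h import *
to(.6448,.0201,.0287)
p=imaging.camera_params("wrist"); save("wrist","w2.png")
for d in imaging.tip_of("wrist","mark0"): print(round(d["confidence"],2),np.round(d["pixel"]),at("wrist",p,d["pixel"],.008).round(4))
for d in imaging.tip_of("wrist","bottle_white_mid")[:2]: print("white",round(d["confidence"],2),np.round(d["pixel"]),at("wrist",p,d["pixel"],.12).round(4))
E
```

```text
time: 8.28
position: [0.6454, 0.015, 0.0991]
tool_rot: [0.499, 0.503, -0.502, 0.496]
ft_force: [-0.2, 0.3, -1.7]
grip_width: 0.0439
t 8.28 pos [0.6454 0.015  0.0991] yaw -0.1 tilt 0.6 w 0.0439 f [-0.2  0.3 -1.7]
shift mm [70.4  0.2 -4.9] turn deg [-0.1  -0.15  0.58] | level shift [70.4 -0.6 -5.1]
0.62 [320. 194.] [0.6448 0.0248 0.008 ]
0.57 [323.  96.] [0.6473 0.1066 0.008 ]
white 0.87 [316. 271.] [0.6436 0.0118 0.12  ]
```

View pics/w2.png

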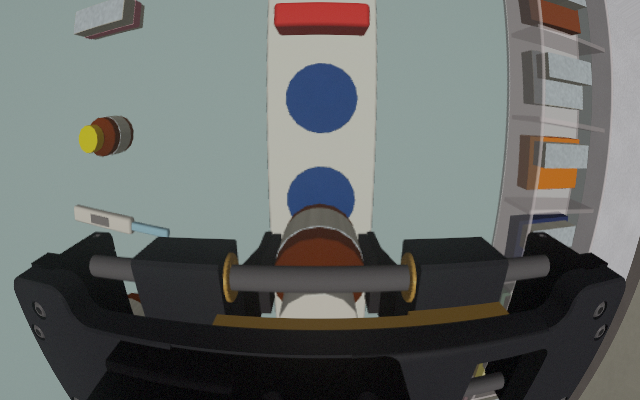

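The wrist view shows white held upright over its pad, with the next pad at (321,98) and the red block beyond it, so the order is right. Lowering.

```bash
python3 -m inch '[[36,[20,0,-7],[0,-0.1,0.6]],[36,[25,0,0],[0,0,0]],[36,[0,0,0],[0,0,0]]]'; python3 -c "
from h import *
to(.6448,.0215,.0287)"
```

```text
time: 8.8
position: [0.6461, 0.0133, 0.0544]
tool_rot: [0.504, 0.496, -0.502, 0.498]
ft_force: [-0.5, 0.7, -1.7]
grip_width: 0.0432
t 8.8 pos [0.6461 0.0133 0.0544] yaw -0.7 tilt 0.21 w 0.0432 f [-0.5  0.7 -1.7]
shift mm [25.7 -1.5 -8.2] turn deg [-0.7   0.07 -0.2 ] | level shift [25.7 -1.3 -8.2]
```

```bash
python3 -m inch '[[36,[8,-1,-8],[-0.7,0,-0.2]],[36,[6,0,0],[0,0,0]]]'; python3 -c "
from h import *
to(.6448,.0215,.0287)"
```

```text
time: 9.05
position: [0.6465, 0.0198, 0.0416]
tool_rot: [0.501, 0.498, -0.5, 0.501]
ft_force: [0.7, -0.5, -1.8]
grip_width: 0.0436
t 9.05 pos [0.6465 0.0198 0.0416] yaw -0.1 tilt 0.2 w 0.0436 f [ 0.7 -0.5 -1.8]
shift mm [12.9 -1.7 -1.7] turn deg [-0.1   0.1  -0.18] | level shift [12.9 -1.7 -1.7]
```

```bash
python3 -m inch '[[36,[5,-1,-1],[0,0,0]],[36,[4,0,0],[0,0,0]],[36,[2,0,0],[0,0,0]]]'; python3 -c "
from h import *
to(.6448,.0215,.0287)"
```

```text
time: 9.43
position: [0.6461, 0.0208, 0.0306]
tool_rot: [0.501, 0.498, -0.5, 0.501]
ft_force: [0.5, -0.8, -0.8]
grip_width: 0.0437
t 9.43 pos [0.6461 0.0208 0.0306] yaw -0.09 tilt 0.29 w 0.0437 f [ 0.5 -0.8 -0.8]
shift mm [ 1.9 -1.3 -0.7] turn deg [-0.09  0.12 -0.26] | level shift [ 1.9 -1.3 -0.7]
```

```bash
python3 -m inch '[[36,[2,0,0],[0,0,0]],[36,[2,0,0],[0,0,0]]]'; python3 -c "
from h import *
to(.6448,.0215,.0287)"
```

```text
time: 9.68
position: [0.6464, 0.0206, 0.0287]
tool_rot: [0.501, 0.498, -0.5, 0.502]
ft_force: [-4.1, -0.3, 15.2]
grip_width: 0.0436
t 9.68 pos [0.6464 0.0206 0.0287] yaw -0.05 tilt 0.31 w 0.0436 f [-4.1 -0.3 15.2]
shift mm [-0.1 -1.6 -0.9] turn deg [-0.05  0.16 -0.27] | level shift [-0.  -1.6 -0.9]
```

Contact at 15 N. Releasing and lifting.

```bash
python3 -m inch '[[60,[0,0,0],[0,0,0]],[70,[0,0,0],[0,0,0]],[80,[0,0,0],[0,0,0]],[80,[-25,0,0],[0,0,0]],[80,[-40,0,0],[0,0,0]],[87,[-50,0,0],[0,0,0]],[87,[-20,0,0],[0,0,0]],[87,[0,0,0],[0,0,0]]]'
python3 - <<'E'
from h import *
to(.432,-.119,.17)
p=imaging.camera_params("wrist"); save("wrist","w3.png")
for b in ("white","yellow"):
  for d in imaging.tip_of("wrist","bottle_%s_mid"%b)[:2]: print(b,round(d["confidence"],2),np.round(d["pixel"]),at("wrist",p,d["pixel"],.055 if b=="white" else .025).round(4))
E
```

```text
time: 10.68
position: [0.6462, 0.0209, 0.1668]
tool_rot: [0.501, 0.498, -0.5, 0.502]
ft_force: [0.5, 0.5, -0.6]
grip_width: 0.0868
t 10.68 pos [0.6462 0.0209 0.1668] yaw -0.06 tilt 0.32 w 0.0868 f [ 0.5  0.5 -0.6]
shift mm [  -3.9 -214.1  140.1] turn deg [-0.06  0.15 -0.29] | level shift [  -3.2 -214.2  139.9]
white 0.97 [316. 194.] [0.6432 0.0242 0.055 ]
yellow 0.86 [137. 137.] [0.4455 0.0828 0.025 ]
```

View pics/w3.png

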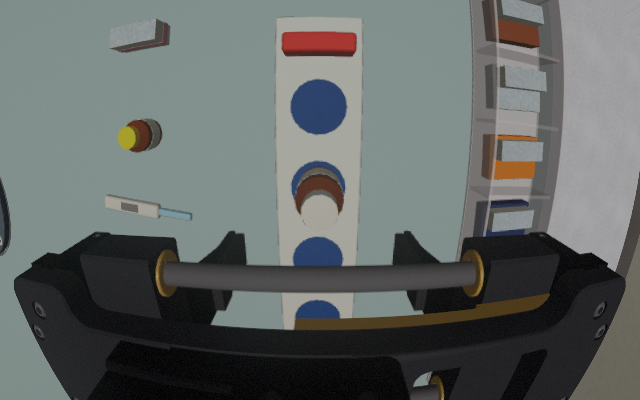

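White stands centred on its pad, with its cap at (319,211). Black next.

```bash
python3 -m inch '[[87,[0,-43,28],[0,0,-0.3]],[87,[0,-43,28],[0,0,0]],[87,[0,-43,28],[0,0,0]],[87,[0,-43,28],[0,0,0]],[87,[0,-42,28],[0,0,0]],[87,[0,0,0],[0,0,0]]]'
python3 - <<'E'
from h import *
to(.432,-.119,.045)
p=imaging.camera_params("wrist"); im=save("wrist","w4.png")
for d in imaging.tip_of("wrist","bottle_black_mid")[:2]: print(round(d["confidence"],2),np.round(d["pixel"]),at("wrist",p,d["pixel"],.055).round(4))
for d in imaging.cut_out("wrist","bottle_black_mid")[:1]: print(d["box"])
for y in(200,210,220,230): print(y,at("wrist",p,(319,y),.11).round(4))
E
```

```text
time: 11.58
position: [0.4199, -0.1199, 0.1564]
tool_rot: [0.496, 0.507, -0.504, 0.494]
ft_force: [1.5, -0.4, 0.5]
grip_width: 0.0871
t 11.57 pos [ 0.4199 -0.1199  0.1564] yaw 0.06 tilt 1.26 w 0.0871 f [ 1.5 -0.4  0.5]
shift mm [111.1  14.5  -0.4] turn deg [ 0.05 -0.26  1.23] | level shift [111.4  12.1  -0.9]
0.64 [334. 200.] [ 0.4305 -0.1182  0.055 ]
[332.9, 201.1, 55.3, 74.4]
200 [ 0.4185 -0.1032  0.11  ]
210 [ 0.4185 -0.1106  0.11  ]
220 [ 0.4185 -0.1181  0.11  ]
230 [ 0.4186 -0.1258  0.11  ]
```

View pics/w4.png

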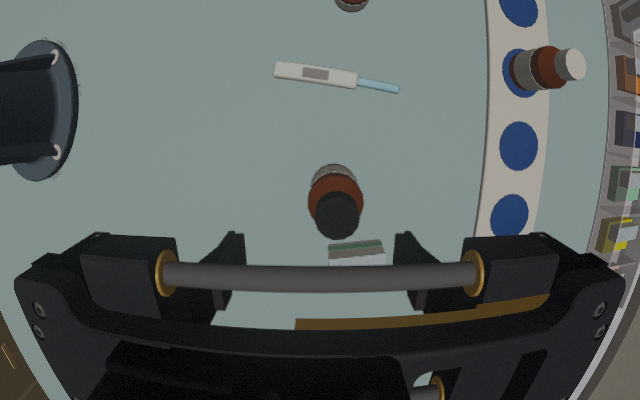

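Black's cap is at (337,216), giving roughly (.431,-.117). The flat box at (356,250) is clear of the fingers.

```bash
python3 -m inch '[[87,[0,14,-3],[0,-0.3,1.2]],[87,[20,0,0],[0,0,0]],[87,[25,0,0],[0,0,0]],[87,[0,0,0],[0,0,0]]]'; python3 -c "
from h import *
to(.431,-.1165,.045)"
```

```text
time: 12.22
position: [0.447, -0.1149, 0.1108]
tool_rot: [0.499, 0.498, -0.495, 0.508]
ft_force: [-0.5, -0.4, 0.7]
grip_width: 0.0873
t 12.22 pos [ 0.447  -0.1149  0.1108] yaw 0.64 tilt 0.88 w 0.0873 f [-0.5 -0.4  0.7]
shift mm [ 65.6 -16.9   1.1] turn deg [ 0.64  0.34 -0.82] | level shift [ 65.8 -16.    1.6]
```

```bash
python3 -m inch '[[87,[0,-16,1],[0.6,0.3,-0.8]],[87,[0,0,0],[0,0,0]]]'; python3 -c "
from h import *
to(.431,-.1165,.045)"
```

```text
time: 12.48
position: [0.4315, -0.1155, 0.1113]
tool_rot: [0.499, 0.5, -0.499, 0.501]
ft_force: [0.7, -0.4, 0.1]
grip_width: 0.0871
t 12.47 pos [ 0.4315 -0.1155  0.1113] yaw 0.14 tilt 0.09 w 0.0871 f [ 0.7 -0.4  0.1]
shift mm [66.3 -0.6  0.9] turn deg [ 0.14  0.07 -0.06] | level shift [66.3 -0.5  1. ]
```

```bash
python3 -m inch '[[87,[25,-1,1],[0,0,0]],[87,[25,0,0],[0,0,0]],[87,[15,0,0],[0,0,0]]]'; python3 -c "
from h import *
to(.431,-.1165,.045)"
```

```text
time: 12.85
position: [0.4342, -0.1188, 0.0485]
tool_rot: [0.501, 0.496, -0.499, 0.505]
ft_force: [0.5, -0.5, -0.2]
grip_width: 0.0875
t 12.85 pos [ 0.4342 -0.1188  0.0485] yaw 0.08 tilt 0.76 w 0.0875 f [ 0.5 -0.5 -0.2]
shift mm [ 3.5 -3.3 -2.3] turn deg [ 0.08  0.39 -0.65] | level shift [ 3.5 -3.2 -2.3]
```

```bash
python3 -m inch '[[70,[3,-3,-2],[0,0.4,-0.6]],[60,[0,0,0],[0,0,0]],[40,[0.5,0,0],[0,0,0]],[40,[0.5,0,0],[0,0,0]],[40,[0.5,0,0],[0,0,0]],[40,[0.5,0,0],[0,0,0]]]' 20; python3 -c "
from h import *
to(.6455,.105,.14)"
```

```text
time: 13.6
position: [0.4322, -0.1176, 0.046]
tool_rot: [0.5, 0.499, -0.499, 0.502]
ft_force: [-2.1, -0.9, 6.3]
grip_width: 0.0477
t 13.6 pos [ 0.4322 -0.1176  0.046 ] yaw 0.05 tilt 0.24 w 0.0477 f [-2.1 -0.9  6.3]
shift mm [ -93.5  213.9 -222.2] turn deg [ 0.05  0.09 -0.22] | level shift [ -94.   213.3 -222.6]
```

```bash
python3 -m inch '[[40,[-8,0,0],[0,0,0]],[40,[-25,0,0],[0,0,0]],[40,[-40,0,0],[0,0,0]],[40,[-20,0,0],[0,0,0]],[40,[0,0,0],[0,0,0]]]' 25; python3 -c "
from h import *
to(.6455,.105,.14)"
```

```text
time: 14.22
position: [0.4313, -0.1169, 0.1418]
tool_rot: [0.5, 0.499, -0.499, 0.501]
ft_force: [0.8, -1.1, -2.3]
grip_width: 0.0473
t 14.22 pos [ 0.4313 -0.1169  0.1418] yaw 0.04 tilt 0.14 w 0.0473 f [ 0.8 -1.1 -2.3]
shift mm [   2.2  214.3 -221.7] turn deg [ 0.04  0.02 -0.14] | level shift [   1.8  214.2 -221.9]
```

```bash
python3 -m inch '[[40,[0,0,-30],[0,0,0]],[40,[0,0,-50],[0,0,0]],[40,[0,10,-50],[0,0,0]],[40,[0,30,-40],[0,0,0]],[40,[0,40,-30],[0,0,0]],[40,[0,45,-15],[0,0,0]],[40,[0,45,-5],[0,0,0]],[40,[0,25,0],[0,0,0]],[40,[0,12,0],[0,0,0]],[40,[0,0,0],[0,0,0]]]'; python3 -c "
from h import *
to(.6455,.105,.056)"
```

```text
time: 15.48
position: [0.6356, 0.1103, 0.1269]
tool_rot: [-0.495, -0.505, 0.505, -0.495]
ft_force: [-1.2, 0.2, -2.0]
grip_width: 0.0473
t 15.47 pos [0.6356 0.1103 0.1269] yaw -0.03 tilt 1.14 w 0.0473 f [-1.2  0.2 -2. ]
shift mm [70.7 11.3  5.3] turn deg [-0.03 -0.    1.14] | level shift [70.9  9.9  5.3]
```

```bash
python3 -m inch '[[40,[0,10,5],[0,0,1.1]],[40,[20,0,0],[0,0,0]],[40,[15,0,0],[0,0,0]]]'; python3 -c "
from h import *
to(.6455,.105,.056)"
```

```text
time: 15.85
position: [0.6441, 0.1041, 0.0915]
tool_rot: [-0.5, -0.5, 0.5, -0.5]
ft_force: [0.1, -1.0, -1.7]
grip_width: 0.047
t 15.85 pos [0.6441 0.1041 0.0915] yaw -0.06 tilt 0.02 w 0.047 f [ 0.1 -1.  -1.7]
shift mm [35.5  1.4 -0.9] turn deg [-0.06  0.02 -0.01] | level shift [35.5  1.4 -0.9]
```

```bash
python3 -m inch '[[40,[15,1,0],[0,0,0]],[40,[9,0,0],[0,0,0]],[40,[5,0,0],[0,0,0]],[40,[0,0,0],[0,0,0]]]'; python3 -c "
from h import *
to(.6455,.105,.056)"
```

```text
time: 16.35
position: [0.644, 0.1036, 0.0598]
tool_rot: [-0.5, -0.5, 0.501, -0.499]
ft_force: [0.8, 0.6, -1.4]
grip_width: 0.047
t 16.35 pos [0.644  0.1036 0.0598] yaw -0.08 tilt 0.11 w 0.047 f [ 0.8  0.6 -1.4]
shift mm [ 3.8  1.5 -1.4] turn deg [-0.08  0.02  0.11] | level shift [ 3.8  1.5 -1.4]
```

```bash
python3 -m inch '[[40,[2,1,-1],[0,0,0]],[40,[2,0,0],[0,0,0]],[40,[2,0,0],[0,0,0]]]'; python3 -c "
from h import *
to(.6455,.105,.056)"
```

```text
time: 16.73
position: [0.6461, 0.1049, 0.056]
tool_rot: [0.5, 0.499, -0.5, 0.5]
ft_force: [-5.0, -1.2, 12.7]
grip_width: 0.0475
t 16.73 pos [0.6461 0.1049 0.056 ] yaw -0.06 tilt 0.05 w 0.0475 f [-5.  -1.2 12.7]
shift mm [ 0.  -0.6 -0.1] turn deg [-0.06  0.03 -0.03] | level shift [ 0.  -0.6 -0.1]
```

Contact. Release, lift clear of the 120 mm top, then head for green.

```bash
python3 -m inch '[[60,[0,0,0],[0,0,0]],[70,[0,0,0],[0,0,0]],[80,[0,0,0],[0,0,0]],[80,[-25,0,0],[0,0,0]],[80,[-40,0,0],[0,0,0]],[87,[-40,0,0],[0,0,0]],[87,[-10,0,0],[0,0,0]],[87,[0,0,0],[0,0,0]]]'
python3 - <<'E'
from h import *
to(.455,.288,.17)
p=imaging.camera_params("wrist"); save("wrist","w5.png")
for b,z in (("black",.065),("white",.055),("green",.035)):
  for d in imaging.tip_of("wrist","bottle_%s_mid"%b)[:1]: print(b,round(d["confidence"],2),np.round(d["pixel"]),at("wrist",p,d["pixel"],z).round(4))
E
```

```text
time: 17.73
position: [0.6464, 0.1049, 0.1735]
tool_rot: [0.5, 0.499, -0.5, 0.5]
ft_force: [0.7, 0.4, -0.2]
grip_width: 0.0868
t 17.73 pos [0.6464 0.1049 0.1735] yaw -0.07 tilt 0.07 w 0.0868 f [ 0.7  0.4 -0.2]
shift mm [   3.2 -191.6 -182.9] turn deg [-0.07  0.03 -0.07] | level shift [   3.5 -191.4 -183.1]
black 0.76 [318. 197.] [0.6454 0.1066 0.065 ]
green 0.97 [139.  24.] [0.4507 0.2943 0.035 ]
```

View pics/w5.png

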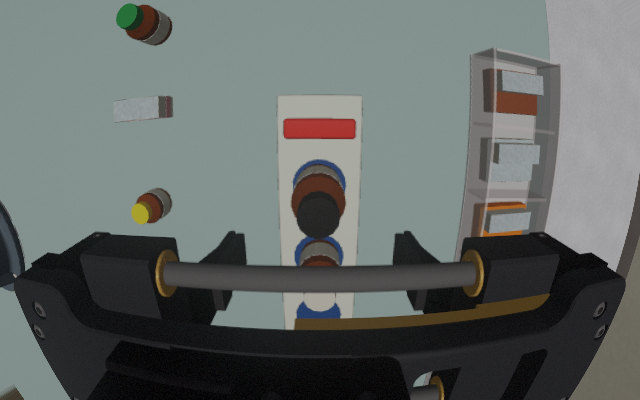

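Black stands upright and centred on the pad next to the red block, with its cap at (318,214). On to green.

```bash
python3 -m inch '[[87,[0,-38,-35],[0,0,0]],[87,[0,-38,-37],[0,0,0]],[87,[0,-38,-37],[0,0,0]],[87,[0,-37,-37],[0,0,0]],[87,[0,-25,-25],[0,0,0]],[87,[0,-8,-8],[0,0,0]],[87,[0,0,0],[0,0,0]]]'
python3 - <<'E'
from h import *
to(.455,.288,.01)
p=imaging.camera_params("wrist"); save("wrist","w6.png")
for b,z in (("green",.035),("yellow",.025)):
  for d in imaging.tip_of("wrist","bottle_%s_mid"%b)[:1]: print(b,round(d["confidence"],2),np.round(d["pixel"]),at("wrist",p,d["pixel"],z).round(4))
E
```

```text
time: 18.8
position: [0.4542, 0.2867, 0.1636]
tool_rot: [-0.496, -0.502, 0.506, -0.496]
ft_force: [1.6, -0.2, 0.4]
grip_width: 0.087
t 18.8 pos [0.4542 0.2867 0.1636] yaw -0.24 tilt 0.9 w 0.087 f [ 1.6 -0.2  0.4]
shift mm [153.6   3.1  -2. ] turn deg [-0.24  0.25  0.87] | level shift [153.6   0.8  -1.3]
green 0.8 [323. 182.] [0.4556 0.2974 0.035 ]
```

View pics/w6.png

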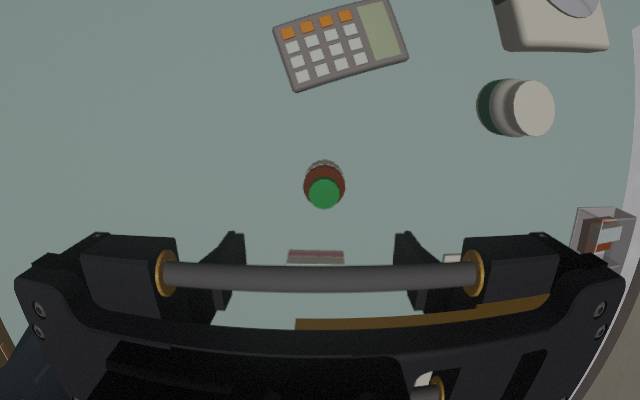

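Green's cap is at (324,194). I'll work out its position from that.

```bash
python3 - <<'E'
from h import *
p=imaging.camera_params("wrist"); im=cv2.imread("pics/w6.png"); hsv=cv2.cvtColor(im,cv2.COLOR_BGR2HSV)
m=cv2.inRange(hsv,(50,120,50),(80,255,255)); m[:150]=0; m[230:]=0; m[:,:280]=0;m[:,370:]=0
u=np.array(cv2.minEnclosingCircle(cv2.findNonZero(m))[0]); print(u,at("wrist",p,u,.07).round(4), at("wrist",p,u,.066).round(4))
E
python3 -m inch '[[87,[20,1,0],[-0.2,0.2,0.8]],[87,[30,0,0],[0,0,0]],[87,[0,0,0],[0,0,0]]]'; python3 -c "
from h import *
to(.456,.2915,.009)"
```

```text
[323.71890259 192.91790771] [0.4581 0.2949 0.07  ] [0.4581 0.2939 0.066 ]
time: 19.32
position: [0.4615, 0.2834, 0.1135]
tool_rot: [0.504, 0.497, -0.501, 0.499]
ft_force: [0.1, -0.2, -0.3]
grip_width: 0.0872
t 19.32 pos [0.4615 0.2834 0.1135] yaw -0.49 tilt 0.29 w 0.0872 f [ 0.1 -0.2 -0.3]
shift mm [104.5  -6.   -8. ] turn deg [-0.49 -0.03 -0.28] | level shift [104.5  -5.5  -8.1]
```

```bash
python3 -m inch '[[87,[10,-5,-10],[-0.5,0,-0.3]],[87,[25,0,0],[0,0,0]],[87,[20,0,0],[0,0,0]],[87,[0,0,0],[0,0,0]]]'; python3 -c "
from h import *
to(.4565,.293,.012)"
```

```text
time: 19.82
position: [0.4606, 0.2954, 0.0597]
tool_rot: [0.503, 0.499, -0.498, 0.5]
ft_force: [-1.1, 0.1, 0.0]
grip_width: 0.0872
t 19.82 pos [0.4606 0.2954 0.0597] yaw -0.07 tilt 0.43 w 0.0872 f [-1.1  0.1  0. ]
shift mm [47.7 -4.4  2.6] turn deg [-0.07 -0.22 -0.37] | level shift [47.7 -4.1  2.4]
```

```bash
python3 -m inch '[[87,[20,-4,2],[0,-0.2,-0.4]],[87,[18,0,0],[0,0,0]],[87,[4,0,0],[0,0,0]],[87,[0,0,0],[0,0,0]]]'; python3 -c "
from h import *
to(.4565,.293,.012)"
```

```text
time: 20.32
position: [0.4605, 0.296, 0.0211]
tool_rot: [0.503, 0.499, -0.497, 0.501]
ft_force: [-0.5, -0.4, 0.6]
grip_width: 0.087
t 20.32 pos [0.4605 0.296  0.0211] yaw -0.02 tilt 0.5 w 0.087 f [-0.5 -0.4  0.6]
shift mm [ 9.1 -4.1  3.1] turn deg [-0.02 -0.22 -0.44] | level shift [ 9.1 -4.   3. ]
```

```bash
python3 -m inch '[[80,[7,-4,3],[0,-0.2,-0.4]],[60,[0,0,0],[0,0,0]],[45,[0,0,0],[0,0,0]],[32,[0.5,0,0],[0,0,0]],[32,[0.5,0,0],[0,0,0]],[32,[0.5,0,0],[0,0,0]],[32,[0,0,0],[0,0,0]]]' 20; python3 -c "
from h import *
to(.644,-.065,.1)"
```

```text
time: 21.2
position: [0.4576, 0.2934, 0.0144]
tool_rot: [0.501, 0.499, -0.499, 0.5]
ft_force: [0.0, -0.4, 0.6]
grip_width: 0.0394
t 21.2 pos [0.4576 0.2934 0.0144] yaw -0.02 tilt 0.23 w 0.0394 f [ 0.  -0.4  0.6]
shift mm [-85.5 186.9 358.2] turn deg [-0.02 -0.09 -0.21] | level shift [-85.6 186.4 358.4]
```

```bash
python3 -m inch '[[32,[-8,0,0],[0,0,-0.2]],[32,[-25,0,0],[0,0,0]],[32,[-40,0,0],[0,0,0]],[32,[-20,0,0],[0,0,0]],[32,[0,0,0],[0,0,0]]]' 20; python3 -m inch '[[32,[0,0,30],[0,0,0]],[32,[0,0,50],[0,0,0]],[32,[0,0,50],[0,0,0]],[32,[0,0,50],[0,0,0]],[32,[0,0,50],[0,0,0]],[32,[0,0,40],[0,0,0]],[32,[0,0,20],[0,0,0]],[32,[0,0,0],[0,0,0]]]'; python3 -c "
from h import *
to(.644,-.065,.1)"
```

```text
time: 21.82
position: [0.4574, 0.2932, 0.1106]
tool_rot: [0.5, 0.5, -0.5, 0.499]
ft_force: [-0.4, 0.7, -0.3]
grip_width: 0.0392
time: 22.82
position: [0.4561, -0.0046, 0.1048]
tool_rot: [0.499, 0.503, -0.5, 0.498]
ft_force: [-1.0, 1.5, -0.6]
grip_width: 0.0392
t 22.82 pos [ 0.4561 -0.0046  0.1048] yaw 0.07 tilt 0.39 w 0.0392 f [-1.   1.5 -0.6]
shift mm [  3.5 187.8  60.7] turn deg [ 0.07 -0.18  0.35] | level shift [  4.8 187.9  60.4]
```

```bash
python3 -m inch '[[32,[0,10,40],[0,-0.2,0.3]],[32,[0,30,20],[0,0,0]],[32,[0,45,0],[0,0,0]],[32,[0,45,0],[0,0,0]],[32,[0,35,0],[0,0,0]],[32,[0,15,0],[0,0,0]],[32,[0,0,0],[0,0,0]],[32,[0,0,0],[0,0,0]]]'; python3 -c "
from h import *
to(.6444,-.0648,.0244)"
```

```text
time: 23.82
position: [0.6351, -0.0538, 0.0968]
tool_rot: [0.496, 0.508, -0.5, 0.496]
ft_force: [0.7, 0.5, -1.2]
grip_width: 0.0392
t 23.82 pos [ 0.6351 -0.0538  0.0968] yaw 0.47 tilt 1.0 w 0.0392 f [ 0.7  0.5 -1.2]
shift mm [72.1 10.4 11.6] turn deg [ 0.46 -0.4   0.92] | level shift [72.4  9.3 11. ]
```

```bash
python3 -m inch '[[32,[0,10,11],[0.4,-0.4,0.9]],[32,[20,0,0],[0,0,0]],[32,[20,0,0],[0,0,0]],[32,[0,0,0],[0,0,0]]]'
python3 - <<'E'
from h import *
to(.6444,-.0648,.0244)
E
```

```text
time: 24.32
position: [0.6446, -0.0666, 0.0563]
tool_rot: [0.5, 0.499, -0.5, 0.501]
ft_force: [0.0, 0.5, -0.7]
grip_width: 0.0395
t 24.32 pos [ 0.6446 -0.0666  0.0563] yaw -0.03 tilt 0.13 w 0.0395 f [ 0.   0.5 -0.7]
shift mm [31.9 -0.2 -1.8] turn deg [-0.03  0.09 -0.09] | level shift [31.9 -0.2 -1.8]
```

```bash
python3 -m inch '[[32,[15,0,-2],[0,0,0]],[32,[8,0,0],[0,0,0]],[32,[5,0,0],[0,0,0]],[32,[0,0,0],[0,0,0]]]'
python3 - <<'E'
from h import *
to(.6444,-.0648,.0244)
E
```

```text
time: 24.82
position: [0.6456, -0.0654, 0.0282]
tool_rot: [0.501, 0.498, -0.5, 0.501]
ft_force: [0.3, -0.5, -1.0]
grip_width: 0.0393
t 24.82 pos [ 0.6456 -0.0654  0.0282] yaw -0.08 tilt 0.29 w 0.0393 f [ 0.3 -0.5 -1. ]
shift mm [ 3.8 -1.3 -0.6] turn deg [-0.08  0.15 -0.26] | level shift [ 3.8 -1.2 -0.6]
```

```bash
python3 -m inch '[[32,[2,-1,0],[0,0,-0.2]],[32,[2,0,0],[0,0,0]],[32,[2,0,0],[0,0,0]]]'
python3 - <<'E'
from h import *
to(.6444,-.0648,.0244)
E
```

```text
time: 25.2
position: [0.6453, -0.0657, 0.0243]
tool_rot: [0.5, 0.498, -0.501, 0.501]
ft_force: [-4.5, 0.8, 16.0]
grip_width: 0.0396
t 25.2 pos [ 0.6453 -0.0657  0.0243] yaw -0.06 tilt 0.22 w 0.0396 f [-4.5  0.8 16. ]
shift mm [-0.1 -0.9 -0.9] turn deg [-0.06  0.19 -0.12] | level shift [-0.1 -0.9 -0.9]
```

```bash
python3 -m inch '[[60,[0,0,0],[0,0,0]],[70,[0,0,0],[0,0,0]],[80,[0,0,0],[0,0,0]],[80,[-25,0,0],[0,0,0]],[80,[-40,0,0],[0,0,0]],[87,[-50,0,0],[0,0,0]],[87,[-10,0,0],[0,0,0]],[87,[0,0,0],[0,0,0]]]'
python3 - <<'E'
from h import *
to(.446,.084,.16)
p=imaging.camera_params("wrist"); save("wrist","w7.png")
for b,z in (("green",.045),("white",.055)):
  for d in imaging.tip_of("wrist","bottle_%s_mid"%b)[:1]: print(b,round(d["confidence"],2),np.round(d["pixel"]),at("wrist",p,d["pixel"],z).round(4))
E
```

```text
time: 26.2
position: [0.6444, -0.0651, 0.1509]
tool_rot: [-0.5, -0.499, 0.501, -0.5]
ft_force: [-0.6, -0.2, -1.2]
grip_width: 0.0869
t 26.2 pos [ 0.6444 -0.0651  0.1509] yaw -0.07 tilt 0.14 w 0.0869 f [-0.6 -0.2 -1.2]
shift mm [  -9.4 -198.6 -148.8] turn deg [-0.07  0.14  0.03] | level shift [  -9.1 -198.4 -149.1]
green 0.56 [318. 202.] [ 0.6429 -0.0671  0.045 ]
white 0.61 [319. 101.] [0.6441 0.0216 0.055 ]
```

View pics/w7.png

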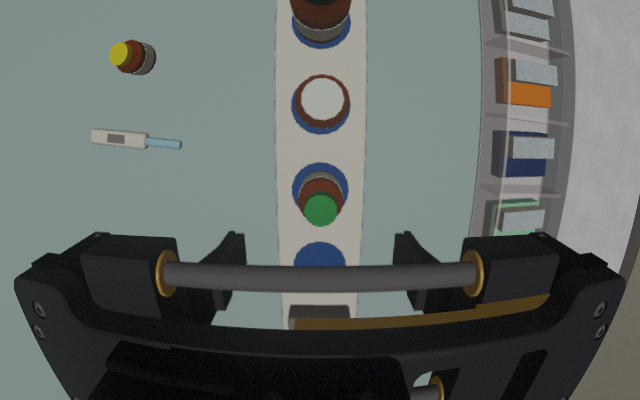

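Green is centred on the third pad, with its cap at (321,210), and white and black still stand where I put them. On to yellow.

```bash
python3 -m inch '[[87,[-9,-40,-20],[0,0,0]],[87,[0,-40,-30],[0,0,0]],[87,[0,-40,-32],[0,0,0]],[87,[0,-40,-32],[0,0,0]],[87,[0,-28,-25],[0,0,0]],[87,[0,-8,-8],[0,0,0]],[87,[0,0,0],[0,0,0]]]'
python3 - <<'E'
from h import *
to(.446,.084,.006)
p=imaging.camera_params("wrist"); im=save("wrist","w8.png")[:,:,::-1].copy(); hsv=cv2.cvtColor(im,cv2.COLOR_BGR2HSV)
for d in imaging.tip_of("wrist","bottle_yellow_mid")[:1]: print(round(d["confidence"],2),np.round(d["pixel"]),at("wrist",p,d["pixel"],.025).round(4))
m=cv2.inRange(hsv,(22,150,90),(35,255,255)); m[:150]=0; m[230:]=0; m[:,:270]=0;m[:,380:]=0
u=np.array(cv2.minEnclosingCircle(cv2.findNonZero(m))[0]); print(m.sum()/255,u,at("wrist",p,u,.049).round(4))
E
```

```text
time: 27.22
position: [0.4376, 0.0857, 0.15]
tool_rot: [-0.496, -0.504, 0.506, -0.494]
ft_force: [0.9, 0.0, 0.3]
grip_width: 0.0872
t 27.23 pos [0.4376 0.0857 0.15  ] yaw -0.2 tilt 1.18 w 0.0872 f [0.9 0.  0.3]
shift mm [143.8  11.4   1.7] turn deg [-0.2  -0.02  1.18] | level shift [144.    8.4   1.7]
0.89 [335. 198.] [0.4501 0.0821 0.025 ]
571.0 [334.42221069 202.06666565] [0.4487 0.085  0.049 ]
```

```bash
python3 -m inch '[[87,[0,11,1],[-0.2,0,1.2]],[87,[30,0,0],[0,0,0]],[87,[20,0,0],[0,0,0]],[87,[0,0,0],[0,0,0]]]'; python3 -c "
from h import *
to(.449,.084,.006)"
```

```text
time: 27.82
position: [0.4596, 0.0804, 0.0992]
tool_rot: [0.505, 0.495, -0.498, 0.503]
ft_force: [-0.3, -0.7, 1.8]
grip_width: 0.0871
t 27.82 pos [0.4596 0.0804 0.0992] yaw -0.31 tilt 0.84 w 0.0871 f [-0.3 -0.7  1.8]
shift mm [ 93.  -12.   -3.6] turn deg [-0.31  0.05 -0.84] | level shift [ 93.2 -10.6  -3.6]
```

```bash
python3 -m inch '[[87,[5,-10,-4],[-0.3,0,-0.8]],[87,[20,0,0],[0,0,0]],[87,[25,0,0],[0,0,0]],[87,[0,0,0],[0,0,0]]]'; python3 -c "
from h import *
to(.449,.084,.006)"
```

```text
time: 28.32
position: [0.4521, 0.0841, 0.05]
tool_rot: [0.501, 0.498, -0.499, 0.502]
ft_force: [0.2, 0.6, -0.0]
grip_width: 0.0871
t 28.32 pos [0.4521 0.0841 0.05  ] yaw -0.03 tilt 0.34 w 0.0871 f [ 0.2  0.6 -0. ]
shift mm [44.  -3.4  0.1] turn deg [-0.03  0.07 -0.33] | level shift [44.  -3.1  0.1]
```

```bash
python3 -m inch '[[87,[18,-3,0],[0,0,-0.3]],[87,[15,0,0],[0,0,0]],[87,[5,0,0],[0,0,0]],[87,[0,0,0],[0,0,0]]]'; python3 -c "
from h import *
to(.449,.084,.006)"
```

```text
time: 28.82
position: [0.4519, 0.0842, 0.0139]
tool_rot: [0.501, 0.498, -0.499, 0.502]
ft_force: [-0.0, 0.3, -0.3]
grip_width: 0.0873
t 28.82 pos [0.4519 0.0842 0.0139] yaw -0.0 tilt 0.4 w 0.0873 f [-0.   0.3 -0.3]
shift mm [ 7.8 -3.   0.2] turn deg [-0.    0.09 -0.39] | level shift [ 7.9 -2.9  0.2]
```

```bash
python3 -m inch '[[80,[8,-3,0],[0,0,-0.4]],[60,[0,0,0],[0,0,0]],[45,[0,0,0],[0,0,0]],[28,[0,0,0],[0,0,0]],[28,[0.5,0,0],[0,0,0]],[28,[0,0,0],[0,0,0]],[28,[0,0,0],[0,0,0]]]' 20; python3 -c "
from h import *
to(.644,-.15,.1)"
```

```text
time: 29.7
position: [0.4497, 0.0842, 0.0059]
tool_rot: [0.5, 0.499, -0.5, 0.501]
ft_force: [0.1, -0.2, 0.7]
grip_width: 0.0354
t 29.7 pos [0.4497 0.0842 0.0059] yaw 0.0 tilt 0.14 w 0.0354 f [ 0.1 -0.2  0.7]
shift mm [-93.3 194.5 234.4] turn deg [ 0.   0.1 -0.1] | level shift [-94.1 194.3 234.2]
```

Gripped at 35.4 mm, so the placing height is TCP .016. I'll lift, go along y, then along x.

```bash
python3 -m inch '[[28,[-8,0,0],[0,0,0]],[28,[-25,0,0],[0,0,0]],[28,[-40,0,0],[0,0,0]],[28,[-15,0,0],[0,0,0]],[28,[0,0,0],[0,0,0]]]' 20; python3 -m inch '[[28,[0,0,35],[0,0,0]],[28,[0,5,50],[0,0,0]],[28,[0,10,50],[0,0,0]],[28,[0,20,45],[0,0,0]],[28,[0,35,30],[0,0,0]],[28,[0,40,15],[0,0,0]],[28,[0,40,5],[0,0,0]],[28,[0,25,0],[0,0,0]],[28,[0,10,0],[0,0,0]],[28,[0,0,0],[0,0,0]]]'; python3 -c "
from h import *
to(.6440,-.1495,.016)"
```

```text
time: 30.32
position: [0.4491, 0.0844, 0.0977]
tool_rot: [0.5, 0.499, -0.5, 0.501]
ft_force: [-0.5, -0.7, -1.5]
grip_width: 0.0358
time: 31.58
position: [0.6328, -0.1511, 0.0881]
tool_rot: [0.498, 0.504, -0.502, 0.495]
ft_force: [-0.7, 0.4, -0.1]
grip_width: 0.0354
t 31.57 pos [ 0.6328 -0.1511  0.0881] yaw -0.03 tilt 0.82 w 0.0354 f [-0.7  0.4 -0.1]
shift mm [71.9 12.2 -1.2] turn deg [-0.03 -0.28  0.77] | level shift [72.1 11.2 -1.6]
```

```bash
python3 -m inch '[[28,[0,9,-1],[0,-0.3,0.8]],[28,[20,0,0],[0,0,0]],[28,[20,0,0],[0,0,0]],[28,[0,0,0],[0,0,0]]]'; python3 -c "
from h import *
to(.6440,-.1495,.016)"
```

```text
time: 32.08
position: [0.6376, -0.1485, 0.0443]
tool_rot: [0.499, 0.501, -0.501, 0.498]
ft_force: [-0.3, -0.1, -0.2]
grip_width: 0.0355
t 32.08 pos [ 0.6376 -0.1485  0.0443] yaw -0.03 tilt 0.28 w 0.0355 f [-0.3 -0.1 -0.2]
shift mm [28.3  6.5  1. ] turn deg [-0.03 -0.09  0.27] | level shift [28.3  6.4  1. ]
```

```bash
python3 -m inch '[[28,[10,7,1],[0,0,0.3]],[28,[8,0,0],[0,0,0]],[28,[5,0,0],[0,0,0]],[28,[0,0,0],[0,0,0]]]'; python3 -c "
from h import *
to(.6440,-.1495,.016)"
```

```text
time: 32.58
position: [0.645, -0.1497, 0.02]
tool_rot: [0.501, 0.5, -0.5, 0.5]
ft_force: [0.4, -1.0, -0.5]
grip_width: 0.0355
t 32.58 pos [ 0.645  -0.1497  0.02  ] yaw -0.03 tilt 0.1 w 0.0355 f [ 0.4 -1.  -0.5]
shift mm [ 4.  -1.  -0.2] turn deg [-0.03 -0.07 -0.07] | level shift [ 4.  -1.  -0.2]
```

```bash
python3 -m inch '[[28,[2,-1,0],[0,0,0]],[28,[2,0,0],[0,0,0]],[28,[2,0,0],[0,0,0]]]'; python3 -c "
from h import *
to(.6440,-.1495,.016)"
```

```text
time: 32.95
position: [0.6446, -0.1499, 0.0159]
tool_rot: [0.501, 0.499, -0.499, 0.5]
ft_force: [-3.5, 1.8, 14.0]
grip_width: 0.0352
t 32.95 pos [ 0.6446 -0.1499  0.0159] yaw -0.03 tilt 0.15 w 0.0352 f [-3.5  1.8 14. ]
shift mm [-0.1 -0.6 -0.4] turn deg [-0.03 -0.04 -0.15] | level shift [-0.1 -0.6 -0.4]
```

Contact. Release, lift, back away, and check with the top and scene cameras.

```bash
python3 -m inch '[[60,[0,0,0],[0,0,0]],[70,[0,0,0],[0,0,0]],[80,[0,0,0],[0,0,0]],[80,[-25,0,0],[0,0,0]],[80,[-40,0,0],[0,0,0]],[87,[-50,0,0],[0,0,0]],[87,[-30,0,0],[0,0,0]],[87,[0,-20,20],[0,0,0]],[87,[0,-50,25],[0,0,0]],[87,[0,-50,25],[0,0,0]],[87,[0,-50,25],[0,0,0]],[87,[0,0,0],[0,0,0]]]'
python3 - <<'E'
from h import *
tool()
T=dict(black=(.6455,.105,.065),white=(.6448,.0201,.055),green=(.6444,-.0646,.045),yellow=(.6436,-.1497,.035))
ims=[]
for c in("top","scene"):
    im=imaging.camera(c); p=imaging.camera_params(c); ims.append(cv2.resize(im[130:230,210:430] if c=="top" else im[120:320,200:460],(520,236 if c=="top" else 330+20),interpolation=cv2.INTER_CUBIC))
    for b,t in T.items():
        for d in imaging.tip_of(c,"bottle_%s_mid"%b)[:1]: print(c,b,round(d["confidence"],2),np.round(d["pixel"]),((at(c,p,d["pixel"],t[2])-t)*1000).round(1))
cv2.imwrite("pics/end.png",np.vstack(ims)[:,:,::-1])
E
```

```text
time: 34.45
position: [0.4713, -0.2477, 0.1643]
tool_rot: [0.5, 0.499, -0.499, 0.502]
ft_force: [1.0, 0.8, 0.5]
grip_width: 0.0869
t 34.45 pos [ 0.4713 -0.2477  0.1643] yaw 0.11 tilt 0.35 w 0.0869 f [1.  0.8 0.5]
top black 0.81 [268. 170.] [-0.5 -5.  -0. ]
top white 0.62 [300. 171.] [-1.7  3.1 -0. ]
top green 0.52 [334. 174.] [-7.6  3.4 -0. ]
top yellow 0.47 [367. 168.] [ 9.   6.4 -0. ]
scene black 0.56 [376. 187.] [-6.2 10.2 -0. ]
scene white 0.64 [357. 212.] [6.1 2.1 0. ]
scene green 0.84 [330. 235.] [-1.   1.4  0. ]
scene yellow 0.69 [303. 261.] [-3.6  1.2  0. ]
```

View pics/end.png

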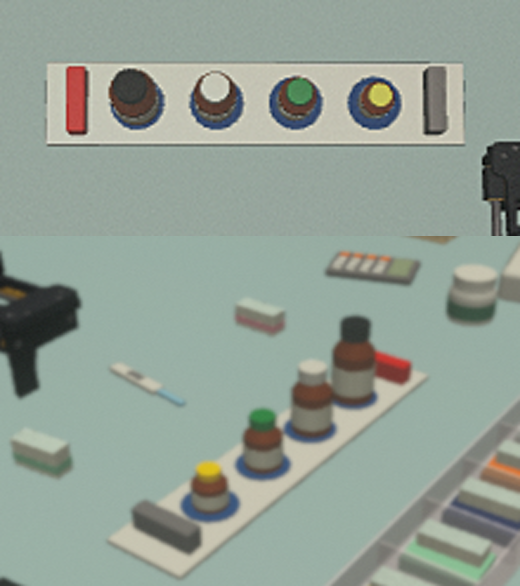

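All four stand upright with an even blue rim round each foot, in the order black, white, green, yellow from red to grey. Handing in.

```bash
python3 -c "
from rig import robot
print(robot.hand_in())"
```

```text
the job is handed in; nothing more can be done
None
```

All four bottles are standing upright on their pads, in the order black, white, green, yellow from the red block to the grey one. I handed the job in at about 35 s; the hand-in gave no verdict.

**How it went:** Each bottle was lowered until it touched the pad (13–16 N at the wrist) and only then released. White's first grip was too high, so I gripped it again lower before lifting. The gripper body probably brushed its cap then, at about 8 N.

**Last checks:**
- **Release positions:** at release the tool was within about 2 mm of each pad centre measured from the top camera.
- **Final pictures:** the top and scene views show every bottle upright, with a blue rim visible round each foot. The gripper is well clear of them.
- **Checks that disagreed:** the point network's offsets in those last pictures scatter. The worst were yellow at about 11 mm from the top camera and black at about 12 mm from the scene camera, right at the 12 mm limit. The other camera put the same bottles at about 4 and 5 mm. I took this as network noise, because it also disagrees with the pictures and the closer wrist-camera readings. Those put black, white and green within about 5 mm; yellow had no such reading after its release.

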